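# Bring the blue-lidded pot to the front of the locking carousel

### The job

It is feeding time: bring the grey pot with the blue lid round to the front of the carousel, where the bolt is. With closed fingertips gently push the bolt's black thumb piece outward to unlock the tray, push the tray gently round by the dark finger grips on its rim until the blue-lidded pot's bay is at the bolt, then push the bolt fully home so the tray is locked there. Grasp nothing, leave everything standing in the tray without touching it, and disturb nothing else on the worktop.

Things in the scene. Friction and masses are not known exactly. Their poses are not given: they have to be found in the camera images.
- carousel: fixed stand of a locking organiser carousel; origin on the worktop on the tray's turning axis, z up; its front, with the bolt, is along its own -x axis (roughly towards the robot). At the front a black tongue 50 mm wide, 6 mm high reaches 207 mm from the axis; the bolt's steel guide on it, 131 to 153 mm from the axis, is 46 mm wide, top z = 26 mm
- tray (a joint): angle (rad) of the light-wood tray about the vertical axis, counter-clockwise from above, 0 at the start, unlimited when unlocked; friction about 0.05 N m, soon stops when let go. Wall radius 105 mm, z = 12 to 56 mm; floor z = 22 mm; cross dividers (top z = 46 mm) make four bays, centred 0, 90, 180, 270 degrees round from the stand's front when the joint is a multiple of pi/2
- finger_grips: the four dark-wood finger grips on the tray's wall, midway between the bays: at 45, 135, 225, 315 degrees round from the stand's front at joint 0, turning with the tray; origin on the turning axis at the worktop, turning with the tray. Each is 12 mm wide along the rim, from the wall out to radius 123 mm, z = 22 to 56 mm; push its side to turn the tray
- keeper (a point): top of one of four brass keepers, one outside each bay's centre (this one at the bolt at joint 0; it turns with the tray): two posts of 10 mm, 27 mm apart, with the gap for the bolt's nose between them, out to radius 118 mm, z = 8 to 24 mm. Between the keepers a steel locking ring, out to radius 116 mm, z = 12 to 22 mm, keeps the bolt from going home
- bolt (a joint): travel (m) of the steel bolt: 0 = fully home (nose in a keeper, tray locked; so at the start), 0.018 = fully outward, away from the tray; clear of the keepers from 0.012. Slides along the stand's x axis, about 2 N of friction, stays where left. Its 14 mm round nose pulls the tray true if the keeper is within about 5 mm of centre, else it stops short against a post or the ring
- thumb_piece: origin: top middle of the bolt's upright black thumb piece, z = 65 mm, 171 mm in front of the axis when home, 189 mm when open. The piece is 12 mm thick along the bolt, 32 mm wide, z = 11 to 65 mm; when home, its tray side is 42 mm outside the circle of the finger grips, room for closed fingertips
- front_spot (a point): centre of the front bay's floor, fixed to the stand: 58 mm in front of the turning axis, z = 22 mm
- blue_pot: the pot to bring to the front: dark grey pot with a blue screw lid, 64 mm across, 62 mm tall; origin at the centre of its underside; stands loose in the left, right or rear bay of the tray, about 58 mm from the axis
- red_pot: white pot with a red screw lid, 56 mm across, 75 mm tall; origin at the centre of its underside; loose in another bay, not to be touched
- dropper_1: brown glass dropper bottle with a black rubber teat, 33 mm across, 102 mm tall; origin at the centre of its underside; loose in the tray, not to be touched; alone in its bay
- dropper_2: brown glass dropper bottle with a black rubber teat, 33 mm across, 102 mm tall; origin at the centre of its underside; loose in the tray, not to be touched; one of the two that share the front bay at the start
- dropper_3: brown glass dropper bottle with a black rubber teat, 33 mm across, 102 mm tall; origin at the centre of its underside; loose in the tray, not to be touched; one of the two that share the front bay at the start
- can: white drink can, 53 mm across, 132 mm tall, to the right, a bystander; origin at the centre of its underside
- mug: brown cup, 96 mm across, 80 mm tall, to the right, a bystander; origin at the centre of its underside
- handset: black phone lying flat, 128 x 159 x 9 mm, to the right, a bystander; origin at the centre of its underside
- scope: black hand refractometer lying flat, 144 x 173 x 34 mm, to the left, a bystander; origin at the centre of its underside
Mind the look-alikes: they are no part of the job. What is meant by the blue_pot is not purple or turquoise, and is the smaller of those in its own colour.

How it is judged (in metres and radians):
On the way, in this order (a step that is already met when the one before it is completed fails the run):
1. the bolt is drawn clear of the tray (12 mm or more) (value of joint bolt above 0.012 m), for 0.1 s.
2. with the bolt still drawn, the tray has been turned so that the blue-lidded pot stands in front, within 30 mm of the front spot (horizontal distance between blue_pot and front_spot below 0.03 m and value of joint bolt above 0.012 m), for 0.2 s.
At the end, for the whole second after the job is handed in: The bolt is home to within 3 mm with the tray at rest, the blue-lidded pot stands within 30 mm of the centre of the front bay, and everything in the tray stands upright in it (value of joint bolt below 0.003 m and horizontal distance between blue_pot and front_spot below 0.03 m and velocity of joint tray between -0.05 and 0.05 rad/s and angle between each of red_pot, blue_pot, dropper_1, dropper_2, dropper_3's own z axis and vertical below 0.15 rad and horizontal distance between each of red_pot, blue_pot, dropper_1, dropper_2, dropper_3 and carousel below 0.1 m); the robot touches nothing.
It fails at once if the thumb piece or a finger grip is pinched or forced with over 35 N instead of gently pushed (contact force between any of thumb_piece, finger_grips and the fingers above 35 N).
It fails at once if a thing in the tray is touched by the robot (contact force between any of red_pot, blue_pot, dropper_1, dropper_2, dropper_3 and the arm above 0.5 N or contact force between any of red_pot, blue_pot, dropper_1, dropper_2, dropper_3 and the fingers above 0.5 N).
It fails at once if a thing in the tray tips or is lifted (angle between any of red_pot, blue_pot, dropper_1, dropper_2, dropper_3's own z axis and vertical above 0.4 rad or height (world z) of any of red_pot, blue_pot, dropper_1, dropper_2, dropper_3 above 0.04 m).
It fails at once if something else on the worktop is moved more than 15 mm (distance of any of can, mug, handset, scope from where it was at the start of the episode above 0.015 m).
It also fails if it takes over 72 s, if anything falls off the work surface, if the arm or the gripper's body presses on something with over 40 N, if the wrist force passes 120 N, or if a joint passes its speed limit or range.

### The arm

A 6-joint arm with a two-finger parallel gripper is mounted at the origin on the work surface; the furniture and walls round the work are solid. World frame = base frame: x ahead of the robot, y to its left, z up, the work surface at z = 0. Lengths are in m, angles in degrees, forces in N, time in s.
With the tool pointing down it reaches from about 0.35 to 0.875 m from the base axis. Payload 4.2 kg.
Tool frame: the origin (TCP) lies on the centre line of the jaws, within the pads' length; the fingertips stand 11 mm ahead of it and the grasp point (between the pads) lies 8 mm behind it; z points along the fingers, y is the line along which they close (so a half turn about z gives the same grasp; the last joint's range is limited). The gripper opens to 87 mm and grips with 3 to 60 N. Pads are 19 mm wide; open, the fingers measure 117 mm over their backs; the gripper's body (75 mm by 190 mm) begins 51 mm behind the grasp point.
Start: joints at [88.957, 22.042, 0.453, 0, -68.411, -14.817], TCP at [0.171, 0.601, 0.234] pointing down, gripper open.
Joint ranges: [-179.83, 179.83], [-69.29, 118.12], [-61.27, 80.66], [-181.25, 117.63], [-171.15, -9.14], [-177.46, 177.46]. Speed limits (degrees/s): [159.86, 159.86, 180, 180, 180, 180].

### API

Orientations are given as a 3x3 rotation matrix whose columns are the frame's x, y, z axes.
In Python, from station import r gives the robot as it stands.
- The arm moves only by the tool servo_tool, never from a script. Its argument "commands" is a list that holds one entry, the list of rows, each a list of 7 numbers: the closure, from 0 (fully open) to 1 (shut), then the shift along the tool's x, y, z in mm, then the turn, a rotation vector about the tool's x, y, z in rad. In form: [[[claw, x, y, z, ax, ay, az], ...]]. A call has exactly 5 rows; each row is the pose to reach, as a shift and turn from the pose commanded when the call began, along the tool's axes at that moment; what a row does not reach only later rows make up. A row lasts 1/10 s, in which the tool goes at most 50 mm and 8.59 degrees, less where a joint would pass 70% of its speed; a pose out of reach is approached as far as the arm can. A call with a gripper value outside its range is refused whole. The fingers move at their own pace and stop on an object; the grip force is fixed at half the most. Time passes only in rows, so rows that repeat a pose let the fingers close, or fill a call up. It gives the time, the measured TCP pose, the force, the opening and the grip force at its end, in the units of the state.
- r.sense(): the state, without advancing time (a new reading comes with each control period).
- r.capture(name): name is "side" or "top" or "wrist"; returns a dict with "pixels" (420x560x3 uint8, red, green, blue), "camera_matrix" (3x3 intrinsics, pixels), "R" (3x3) and "t" (3): a world point X has camera coordinates R X + t. Camera axes: x right, y down, z forward; pixel columns grow to the right and rows downward; lengths in m; the calibration is good to about 2 mm. A picture is of the moment at which its call begins. There is no depth.
- r.finish_job(): hands the job in; it is judged then, once.
The state is a dict: "time_s": time; "joints": joint angles; "joint_velocities": joint speeds; "effort": joint torques, N m; "tcp_pos": TCP position; "ee_rot": TCP orientation; "wrist_force": force on the tool from outside, world axes, zero at the start; "moment": the same for the moment, N m; "gripper_width": opening from 0.0 (shut) to 1.0 (fully open); "gripper_force": force on a finger pad.
Only numpy, scipy, OpenCV 4.12 (cv2) and the standard library are available. Lean on these libraries where they do the work, as an engineer would, in place of code of your own. Each camera call takes 0.05 s, during which the arm holds its last target. There are 200 camera calls.

## Working session

There is one attempt and no reset: what is moved stays moved. The work goes in short steps, Python scripts to look and compute and a tool call to move; the robot and the scene stay as the last step left them, time stands still between calls to the robot, and variables do not carry over. Pictures are saved under pics/ and viewed, at most 10 in all, crops included, and the job is handed in when it is done.

Besides the shell and the picture viewer there is one more tool, called after "Call:" as name(argument=value, ...) on one line, values as JSON. servo_tool: Moves the arm, as the interface text tells. Its arguments: {"type":"object","properties":{"commands":{"type":"array","items":{"type":"array","items":{"type":"array","items":{"type":"number"}}}}},"required":["commands"]}

```bash
mkdir -p pics; ls
python3 - <<'E'
from station import r
import cv2,numpy as np
s=r.sense();print(s)
for n in("top","side"):
    c=r.capture(n);cv2.imwrite(f"pics/{n}0.png",c["pixels"][:,:,::-1]);print(n,c["camera_matrix"],c["R"],c["t"])
E
```

```text
pics
{'time_s': 0.0, 'joints': array([ 8.89556718e+01,  2.20912647e+01,  3.78114141e-01, -2.96994615e-02,
       -6.84101332e+01, -1.48171263e+01]), 'joint_velocities': array([-0.03118128, -0.02614415, -0.00170937, -0.04035512,  0.02642597,
        0.02137465]), 'effort': array([ 6.20210958e-04, -3.90665138e+01,  1.87404120e+01,  4.21972811e+00,
        1.10447893e-02, -1.79972790e-04]), 'tcp_pos': array([0.17063324, 0.60064504, 0.23244105]), 'ee_rot': array([[ 9.61873130e-01, -2.73495541e-01, -5.21122512e-04],
       [-2.73496024e-01, -9.61870747e-01, -2.14251789e-03],
       [ 8.47165877e-05,  2.20335532e-03, -9.99997569e-01]]), 'wrist_force': array([ 0.43230449,  0.12642688, -0.2634802 ]), 'moment': array([ 0.01799259,  0.01228101, -0.01118633]), 'gripper_force': 0.0, 'gripper_width': 1.0000950951721632}
top [[380.0905763    0.         275.21441249]
 [  0.         380.0905763  206.28401282]
 [  0.           0.           1.        ]] [[ 0.02078858 -0.99971092 -0.01207925]
 [-0.99520509 -0.01953688 -0.09583912]
 [ 0.09557542  0.01401369 -0.99532354]] [-0.03043137  0.52201585  0.93446191]
side [[389.60690007   0.         278.81213964]
 [  0.         389.60690007 214.25950313]
 [  0.           0.           1.        ]] [[-9.99150625e-01  3.69671869e-02  1.82059169e-02]
 [ 8.06869911e-04  4.59281088e-01 -8.88290623e-01]
 [-4.11992388e-02 -8.87521442e-01 -4.58920814e-01]] [0.51667384 0.05045518 1.09400512]
```

View pics/top0.png

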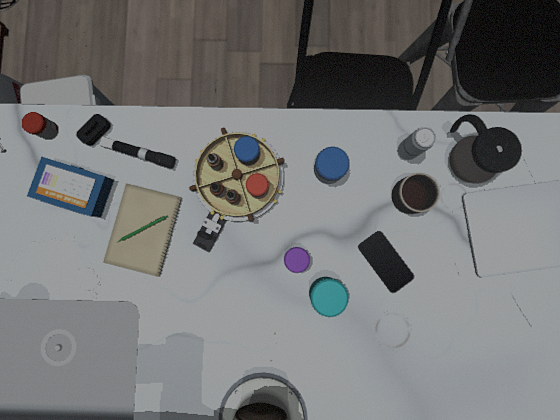

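View pics/side0.png

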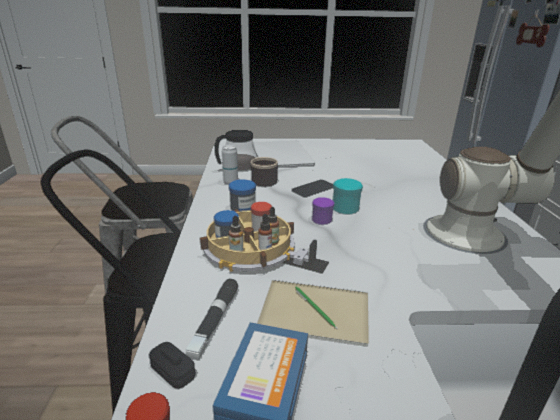

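The top view shows the tray centred near (238,175), the bolt towards (208,230), the blue pot at (246,151) in the rear bay, and the red pot at (257,186) in the right bay. The other blue-lidded pot, at (332,163), stands outside the tray. I'll enlarge this area for detail.

```bash
cat > h.py <<'E'
from station import r
import cv2,numpy as np
def ray(c,uv,z):
    R=c["R"];C=-R.T@c["t"];d=R.T@np.linalg.inv(c["camera_matrix"])@[uv[0],uv[1],1]
    return (C+d*(z-C[2])/d[2])
def proj(c,X):
    p=c["camera_matrix"]@(c["R"]@np.array(X,float)+c["t"]);return p[:2]/p[2]
def tri(c1,u1,c2,u2):
    A=[];b=[]
    for c,u in((c1,u1),(c2,u2)):
        P=c["camera_matrix"]@np.c_[c["R"],c["t"]]
        for i in(0,1):
            w=u[i]*P[2]-P[i];A.append(w[:3]);b.append(-w[3])
    return np.linalg.lstsq(np.array(A),np.array(b),rcond=None)[0]
E
python3 - <<'E'
from h import *
T=r.capture("top");S=r.capture("side")
a=cv2.resize(T["pixels"][115:265,170:310],None,fx=4,fy=4,interpolation=3)
b=cv2.resize(S["pixels"][190:290,190:340],None,fx=4,fy=4,interpolation=3)
cv2.imwrite("pics/tc.png",a[:,:,::-1]);cv2.imwrite("pics/sc.png",b[:,:,::-1])
E
```

```text
(no output)
```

View pics/tc.png

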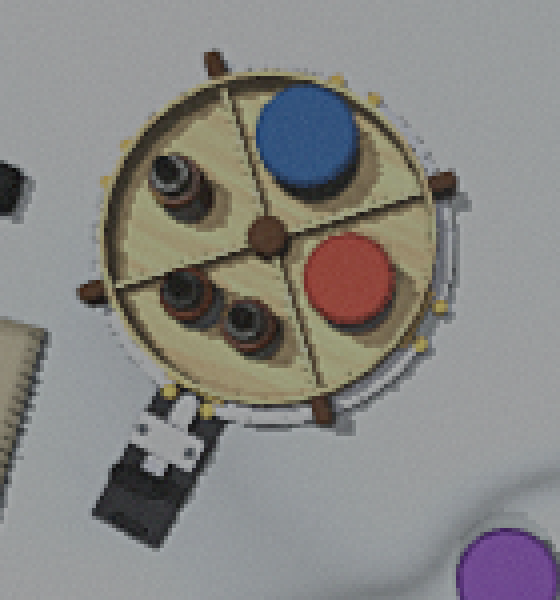

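View pics/sc.png

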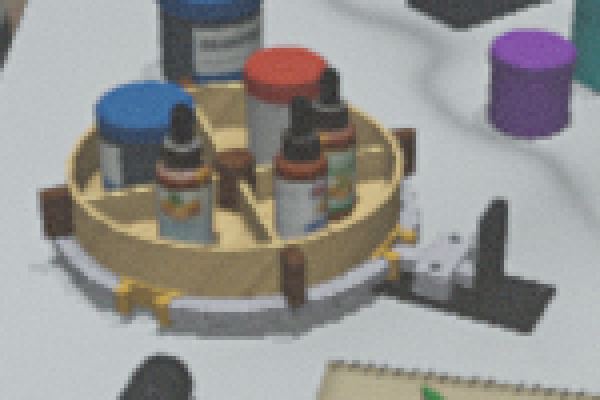

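The enlarged views (4x) show the grip ends in the top crop at about (213,55), (452,180), (325,420) and (80,292). The front keeper posts are at (170,391) and (207,411), the guide at (167,445), and the tongue end at (126,530). In the side crop, the thumb piece top is near (495,203).

Run:
```python
from h import *
T=r.capture("top");S=r.capture("side")
t=lambda u,v:(u/4+170-.4,v/4+115-.4); s=lambda u,v:(u/4+190-.4,v/4+190-.4)
G=[t(213,55),t(452,180),t(325,420),t(80,292)]
P=np.array([ray(T,g,.056) for g in G])
c=P.mean(0);print("axis",c,"radii",np.linalg.norm(P[:,:2]-c[:2],axis=1))
print("grip angs",[np.degrees(np.arctan2(*(p-c)[1::-1])) for p in P])
for n,u,z in(("keeper",(188.5,401),.024),("guide",(167,445),.026),("tongue",(126,530),.006)):
    p=ray(T,t(*u),z);d=p-c;print(n,p,np.hypot(*d[:2]),np.degrees(np.arctan2(d[1],d[0])))
print("hub",ray(T,t(268,237),.05))
# heights from two views: grip tops (left grip, front-right grip) and others
print("tri grip L",tri(T,t(92,291),S,s(291,250)))
print("tri grip rear",tri(T,t(216,62),S,s(55,190)))
print("thumb",tri(T,t(157,475),S,s(495,203)))
```

```text
axis [0.59884795 0.07695773 0.056     ] radii [0.11945986 0.11896744 0.11946297 0.12021328]
grip angs [np.float64(18.262392693715913), np.float64(-71.93879218290766), np.float64(-161.14006701218443), np.float64(108.06490954961706)]
keeper [0.49798052 0.12738829 0.024     ] 0.11277180419036466 153.43637975960735
guide [0.4698659  0.13960105 0.026     ] 0.14338951992871377 154.09532519413168
tongue [0.41593709 0.16744803 0.006     ] 0.20407076016866285 153.6773162973692
hub [0.59905843 0.07724585 0.05      ]
tri grip L [0.56228356 0.18388369 0.05596208]
tri grip rear [0.70635079 0.11262154 0.05418531]
thumb [0.44570498 0.1394442  0.05991466]
```

Call:
servo_tool(commands=[[[1,28,24,0,0,0,0],[1,56,48,0,0,0,0],[1,84,72,0,0,0,0],[1,112,96,0,0,0,0],[1,140,120,0,0,0,0]]])

```text
time_s: 0.8
tcp_pos: [0.2732, 0.4462, 0.2336]
ee_rot: [[0.962, -0.273, 0.0], [-0.273, -0.962, 0.0], [0.0, -0.0, -1.0]]
wrist_force: [1.1, 0.1, -0.5]
gripper_width: 0.633
gripper_force: 0.0
```

Call:
servo_tool(commands=[[[1,28,24,0,0,0,0],[1,56,48,0,0,0,0],[1,84,72,0,0,0,0],[1,112,96,0,0,0,0],[1,140,120,0,0,0,0]]])

```text
time_s: 1.3
tcp_pos: [0.3751, 0.2925, 0.2338]
ee_rot: [[0.962, -0.273, 0.0], [-0.273, -0.962, 0.0], [0.0, -0.001, -1.0]]
wrist_force: [0.2, 0.3, 0.5]
gripper_width: 0.172
gripper_force: 0.0
```

Call:
servo_tool(commands=[[[1,28,24,0,0,0,0.06],[1,56,48,0,0,0,0.12],[1,84,72,0,0,0,0.187],[1,112,96,0,0,0,0.187],[1,132,120,0,0,0,0.187]]])

```text
time_s: 1.8
tcp_pos: [0.4697, 0.1409, 0.2336]
ee_rot: [[0.894, -0.448, 0.0], [-0.448, -0.894, 0.0], [0.0, -0.0, -1.0]]
wrist_force: [-0.0, 0.0, -0.1]
gripper_width: 0.008
gripper_force: 0.0
```

Call:
servo_tool(commands=[[[1,0,0,15,0,0,0],[1,0,0,30,0,0,0],[1,0,0,45,0,0,0],[1,0,0,45,0,0,0],[1,0,0,45,0,0,0]]])

```text
time_s: 2.3
tcp_pos: [0.4689, 0.1423, 0.1889]
ee_rot: [[0.895, -0.447, 0.0], [-0.447, -0.895, -0.0], [0.0, 0.0, -1.0]]
wrist_force: [1.0, 0.4, 0.5]
gripper_width: 0.008
gripper_force: 0.0
```

```bash
cat >> h.py <<'E'
AX=np.array([.599,.077]);F=153.4
from scipy.spatial.transform import Rotation as Ro
def tgt(rad,ang,z):  # ang deg round axis (world), tool x inward, z=tcp height
    a=np.radians(ang);p=np.r_[AX+rad*np.array([np.cos(a),np.sin(a)]),z]
    x=-np.array([np.cos(a),np.sin(a),0]);zz=np.array([0,0,-1.]);return p,np.c_[x,np.cross(zz,x),zz]
def rows(ways,s=None):
    s=s or r.sense();p0,R0=s["tcp_pos"],s["ee_rot"]
    for w in ways:
        p,R=tgt(*w);print([1]+np.round(R0.T@(p-p0)*1e3,1).tolist()+np.round(Ro.from_matrix(R0.T@R).as_rotvec(),3).tolist())
def where():
    s=r.sense();d=s["tcp_pos"][:2]-AX;x=s["ee_rot"][:,0]
    print("t",round(s["time_s"],1),"rad",np.round(np.hypot(*d),4),"ang",np.round(np.degrees(np.arctan2(d[1],d[0])),2),"z",np.round(s["tcp_pos"][2],4),"xin",np.round(np.degrees(np.arctan2(-x[1],-x[0])),2),"F",np.round(s["wrist_force"],1),"j6",round(s["joints"][5]))
E
python3 - <<'E'
from h import *
where();rows([(.145,F,.12)])
w=r.capture("wrist");s=r.capture("side")
cv2.imwrite("pics/m1.png",np.vstack([cv2.resize(w["pixels"],(400,300)),s["pixels"][50:350,150:550]])[:,:,::-1])
E
```

```text
t 2.3 rad 0.1456 ang 153.33 z 0.1889 xin 153.45 F [1.  0.4 0.5] j6 27
[1, 0.6, 0.2, 68.9, 0.0, -0.0, 0.001]
```

View pics/m1.png

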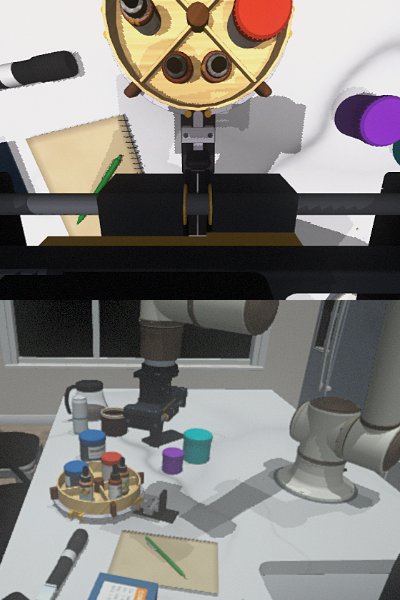

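The wrist view shows the thumb piece at about (199,160), in line with the closed fingers at column 199. The gripper's long side lies across the bolt, so the body keeps clear of the droppers. I'm descending into the gap now.

Call:
servo_tool(commands=[[[1,1,0,20,0,0,0],[1,1,0,40,0,0,0],[1,1,0,60,0,0,0],[1,1,0,60,0,0,0],[1,1,0,60,0,0,0]]])

```text
time_s: 2.9
tcp_pos: [0.4702, 0.1422, 0.1294]
ee_rot: [[0.895, -0.447, 0.001], [-0.447, -0.895, 0.0], [0.001, -0.001, -1.0]]
wrist_force: [0.2, -0.6, 0.5]
gripper_width: 0.003
gripper_force: 0.0
```

Call:
servo_tool(commands=[[[1,0,0,15,0,0,0],[1,0,0,30,0,0,0],[1,0,0,45,0,0,0],[1,0,0,66,0,0,0],[1,0,0,66,0,0,0]]])

```text
time_s: 3.4
tcp_pos: [0.4691, 0.1416, 0.062]
ee_rot: [[0.894, -0.447, -0.002], [-0.447, -0.894, -0.001], [-0.001, 0.002, -1.0]]
wrist_force: [-0.1, -0.4, -0.1]
gripper_width: 0.002
gripper_force: 0.0
```

Call:
servo_tool(commands=[[[1,-3,0,0,0,0,0],[1,-6,0,0,0,0,0],[1,-9,0,0,0,0,0],[1,-12,0,0,0,0,0],[1,-15,0,0,0,0,0]]])

```text
time_s: 3.9
tcp_pos: [0.4569, 0.1491, 0.0635]
ee_rot: [[0.895, -0.447, 0.002], [-0.447, -0.895, 0.001], [0.002, -0.002, -1.0]]
wrist_force: [2.3, -0.6, 1.1]
gripper_width: 0.006
gripper_force: 1.1
```

Call:
servo_tool(commands=[[[1,-3,0,0,0,0,0],[1,-6,0,0,0,0,0],[1,-9,0,0,0,0,0],[1,-12,0,0,0,0,0],[1,-12,0,0,0,0,0]]])

```text
time_s: 4.4
tcp_pos: [0.4456, 0.1542, 0.0626]
ee_rot: [[0.895, -0.447, 0.001], [-0.447, -0.895, 0.0], [0.001, -0.001, -1.0]]
wrist_force: [2.1, -0.6, 0.8]
gripper_width: 0.002
gripper_force: 1.4
```

Run:
```python
from h import *
where()
s=r.capture("side");t=r.capture("top")
cv2.imwrite("pics/m2.png",np.hstack([cv2.resize(s["pixels"][190:290,190:340],(600,400)),])[:,:,::-1])
```

```text
t 4.4 rad 0.1717 ang 153.29 z 0.0626 xin 153.46 F [ 2.1 -0.6  0.8] j6 25
```

View pics/m2.png

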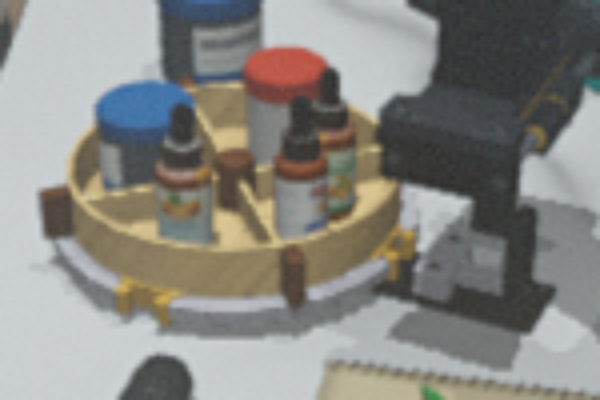

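The side view shows the thumb piece moved outward in contact with the fingertips at about (515,240), with a force of about 2 N. I'll nudge it further towards the stop.

Call:
servo_tool(commands=[[[1,-0.5,0,0,0,0,0],[1,-1,0,0,0,0,0],[1,-1.5,0,0,0,0,0],[1,-2,0,0,0,0,0],[1,-2,0,0,0,0,0]]])

```text
time_s: 5.0
tcp_pos: [0.4454, 0.1544, 0.0627]
ee_rot: [[0.895, -0.447, 0.003], [-0.447, -0.895, -0.0], [0.003, -0.001, -1.0]]
wrist_force: [9.7, -6.5, -2.6]
gripper_width: 0.002
gripper_force: 6.0
```

Call:
servo_tool(commands=[[[1,5,0,0,0,0,0],[1,10,0,-10,0,0,0],[1,15,0,-30,0,0,0],[1,15,0,-60,0,0,0],[1,15,0,-75,0,0,0]]])

```text
time_s: 5.5
tcp_pos: [0.4575, 0.1484, 0.1399]
ee_rot: [[0.894, -0.447, 0.001], [-0.447, -0.894, 0.001], [0.001, -0.002, -1.0]]
wrist_force: [-0.3, 0.3, -0.5]
gripper_width: 0.008
gripper_force: 0.0
```

Run:
```python
from h import *
where()
w=r.capture("wrist");s=r.capture("side")
cv2.imwrite("pics/m3.png",np.vstack([w["pixels"][:350],cv2.resize(s["pixels"][220:280,260:345],(354,250))[:,:354] if 0 else cv2.copyMakeBorder(cv2.resize(s["pixels"][220:280,260:345],(354,250)),0,0,0,206,0)])[:,:,::-1])
print("finger centre start rows: arc start"); rows([(.122,96,.17)])
```

```text
t 5.5 rad 0.1585 ang 153.23 z 0.1399 xin 153.42 F [-0.3  0.3 -0.5] j6 26
finger centre start rows: arc start
[1, 92.7, -101.8, -29.4, -0.005, 0.0, 1.002]
```

View pics/m3.png

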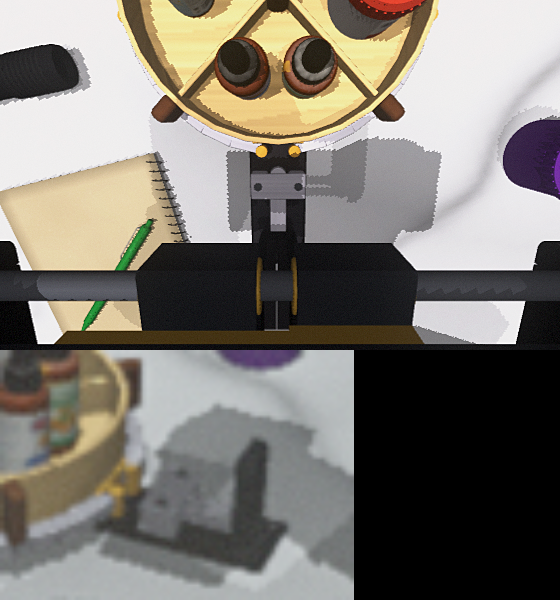

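The thumb piece now stands well outward at its stop: the force rose to 12 N there, and the nose at (277,210) is clear of the keeper posts at (262,152) and (293,152). Next I'll go to the clockwise side of the left grip.

Run:
```python
from h import *
s=dict(r.sense())
rows([(.157,147,.15),(.155,141,.165),(.153,135,.17),(.152,129,.17),(.15,123,.17)],s)
p,R=tgt(.15,123,.17);s["tcp_pos"]=p;s["ee_rot"]=R;print()
rows([(.148,117,.17),(.145,111,.17),(.14,104,.17),(.13,98,.17),(.123,94,.17)],s)
p,R=tgt(.123,94,.17);s["tcp_pos"]=p;s["ee_rot"]=R;print()
A=[94,95,96,97,98,99,102,105,108,111,114];
for k in(0,1):
    q=A[5*k];p,R=tgt(.123,q,.047);s["tcp_pos"]=p;s["ee_rot"]=R;print(q); rows([(.123,a,.047) for a in A[5*k+1:5*k+6]],s)
```

```text
[1, 2.3, -16.5, -9.9, -0.004, -0.002, 0.112]
[1, 7.0, -32.3, -24.8, -0.004, -0.001, 0.217]
[1, 13.2, -47.4, -29.7, -0.004, -0.001, 0.322]
[1, 20.0, -61.9, -29.7, -0.005, -0.001, 0.426]
[1, 29.0, -75.0, -29.6, -0.005, -0.001, 0.531]

[1, 2.8, -15.5, 0.0, 0.0, 0.0, 0.105]
[1, 8.2, -30.1, 0.0, 0.0, 0.0, 0.209]
[1, 17.6, -45.6, 0.0, 0.0, 0.0, 0.332]
[1, 32.2, -54.9, 0.0, 0.0, 0.0, 0.436]
[1, 42.4, -59.6, 0.0, 0.0, 0.0, 0.506]

94
[1, 0.0, 2.1, 0.0, 0.0, 0.0, -0.017]
[1, 0.1, 4.3, 0.0, 0.0, 0.0, -0.035]
[1, 0.2, 6.4, 0.0, 0.0, 0.0, -0.052]
[1, 0.3, 8.6, 0.0, 0.0, 0.0, -0.07]
[1, 0.5, 10.7, 0.0, 0.0, 0.0, -0.087]
99
[1, 0.2, 6.4, 0.0, 0.0, 0.0, -0.052]
[1, 0.7, 12.9, 0.0, 0.0, 0.0, -0.105]
[1, 1.5, 19.2, 0.0, 0.0, 0.0, -0.157]
[1, 2.7, 25.6, 0.0, 0.0, 0.0, -0.209]
[1, 4.2, 31.8, 0.0, 0.0, 0.0, -0.262]
```

Call:
servo_tool(commands=[[[1,2.3,-16.5,-10,0,0,0.112],[1,7,-32.3,-25,0,0,0.217],[1,13.2,-47.4,-30,0,0,0.322],[1,20,-62,-30,0,0,0.426],[1,29,-75,-30,0,0,0.531]]])

```text
time_s: 6.1
tcp_pos: [0.516, 0.2025, 0.1666]
ee_rot: [[0.541, -0.841, -0.003], [-0.841, -0.541, -0.001], [-0.001, 0.003, -1.0]]
wrist_force: [0.6, -1.0, -0.1]
gripper_width: 0.007
gripper_force: 0.0
```

Call:
servo_tool(commands=[[[1,2.8,-15.5,0,0,0,0.105],[1,8.2,-30,0,0,0,0.209],[1,17.6,-45.6,0,0,0,0.332],[1,32,-55,0,0,0,0.436],[1,42.4,-59.6,0,0,0,0.506]]])

```text
time_s: 6.6
tcp_pos: [0.5895, 0.1988, 0.1658]
ee_rot: [[0.066, -0.998, -0.003], [-0.998, -0.066, -0.001], [0.001, 0.003, -1.0]]
wrist_force: [0.3, 0.2, 0.7]
gripper_width: 0.001
gripper_force: 0.0
```

Run:
```python
from h import *
where();rows([(.123,94,.047)])
w=r.capture("wrist");cv2.imwrite("pics/m4.png",w["pixels"][:,:,::-1])
```

```text
t 6.6 rad 0.1222 ang 94.44 z 0.1658 xin 93.8 F [0.3 0.2 0.7] j6 -30
[1, -0.9, -1.3, 118.8, 0.003, -0.001, -0.004]
```

View pics/m4.png

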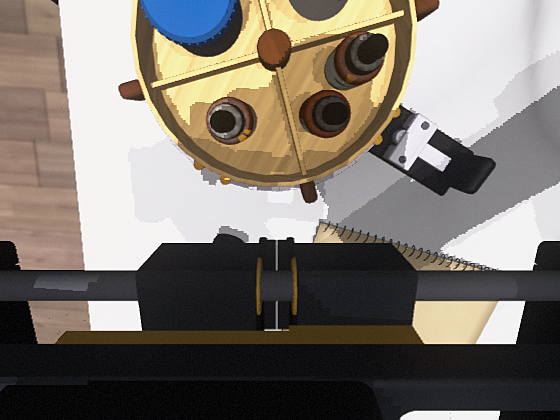

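The wrist view shows the left grip at (309,192), to the +y side of the closed fingers (column 277). The gap beside it is free, so I'm descending and starting to push.

Call:
servo_tool(commands=[[[1,-1,-1.3,30,0,0,0],[1,-1,-1.3,60,0,0,0],[1,-1,-1.3,90,0,0,0],[1,-1,-1.3,118,0,0,0],[1,-1,-1.3,118,0,0,0]]])

```text
time_s: 7.15
tcp_pos: [0.5868, 0.1984, 0.0444]
ee_rot: [[0.07, -0.998, -0.011], [-0.998, -0.07, -0.005], [0.004, 0.011, -1.0]]
wrist_force: [-1.2, -1.0, -0.6]
gripper_width: 0.003
gripper_force: 0.0
```

Call:
servo_tool(commands=[[[1,0,2.1,0,0,0,-0.017],[1,0.1,4.3,0,0,0,-0.035],[1,0.2,6.4,0,0,0,-0.052],[1,0.3,8.6,0,0,0,-0.07],[1,0.5,10.7,0,0,0,-0.087]]])

```text
time_s: 7.65
tcp_pos: [0.5803, 0.1992, 0.0505]
ee_rot: [[0.158, -0.987, 0.001], [-0.987, -0.158, 0.001], [-0.001, -0.001, -1.0]]
wrist_force: [0.5, 0.2, -0.3]
gripper_width: 0.006
gripper_force: 0.0
```

Call:
servo_tool(commands=[[[1,0.2,6.4,0,0,0,-0.052],[1,0.7,12.9,0,0,0,-0.105],[1,1.5,19.2,0,0,0,-0.157],[1,2.7,25.6,0,0,0,-0.209],[1,4.2,31.8,0,0,0,-0.262]]])

```text
time_s: 8.15
tcp_pos: [0.5497, 0.1901, 0.0502]
ee_rot: [[0.41, -0.912, 0.002], [-0.912, -0.41, 0.001], [-0.0, -0.002, -1.0]]
wrist_force: [0.2, 1.1, -0.7]
gripper_width: 0.007
gripper_force: 0.3
```

Run:
```python
from h import *
where();rows([(.122,111+3*k,.047) for k in range(1,6)])
```

```text
t 8.2 rad 0.1234 ang 113.57 z 0.0502 xin 114.19 F [ 0.2  1.1 -0.7] j6 -11
[1, 1.4, 0.9, 3.2, -0.002, 0.0, 0.003]
[1, 1.6, 7.3, 3.1, -0.002, 0.0, -0.049]
[1, 2.0, 13.7, 3.1, -0.002, 0.0, -0.101]
[1, 2.9, 20.0, 3.1, -0.002, 0.0, -0.154]
[1, 4.0, 26.3, 3.1, -0.002, 0.0, -0.206]
```

Call:
servo_tool(commands=[[[1,0.5,6.4,0,0,0,-0.052],[1,1,12.9,0,0,0,-0.105],[1,2,19.2,0,0,0,-0.157],[1,3,25.6,0,0,0,-0.209],[1,4.5,31.8,0,0,0,-0.262]]])

```text
time_s: 8.65
tcp_pos: [0.5224, 0.1731, 0.0501]
ee_rot: [[0.632, -0.775, 0.001], [-0.775, -0.632, 0.001], [0.0, -0.002, -1.0]]
wrist_force: [0.8, 0.4, -0.7]
gripper_width: 0.004
gripper_force: 0.3
```

Call:
servo_tool(commands=[[[1,0.5,6.4,0,0,0,-0.052],[1,1,12.9,0,0,0,-0.105],[1,2,19.2,0,0,0,-0.157],[1,3,25.6,0,0,0,-0.209],[1,4.5,31.8,0,0,0,-0.262]]])

```text
time_s: 9.15
tcp_pos: [0.5005, 0.1495, 0.0501]
ee_rot: [[0.811, -0.585, 0.001], [-0.585, -0.811, 0.001], [0.001, -0.002, -1.0]]
wrist_force: [-0.7, 1.0, -0.9]
gripper_width: 0.004
gripper_force: 0.3
```

Run:
```python
from h import *
where();rows([(.122,144+3*k,.049) for k in range(1,6)])
w=r.capture("wrist");cv2.imwrite("pics/m5.png",w["pixels"][:,:,::-1])
```

```text
t 9.2 rad 0.1223 ang 143.65 z 0.0501 xin 144.21 F [-0.7  1.  -0.9] j6 20
[1, 0.4, 7.1, 1.1, -0.002, -0.001, -0.049]
[1, 0.9, 13.5, 1.1, -0.002, -0.001, -0.101]
[1, 1.7, 19.8, 1.1, -0.002, -0.001, -0.153]
[1, 2.8, 26.1, 1.1, -0.001, -0.001, -0.206]
[1, 4.3, 32.3, 1.0, -0.001, -0.001, -0.258]
```

View pics/m5.png

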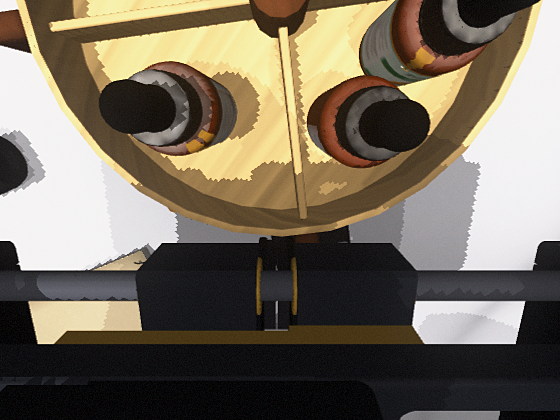

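The wrist view shows the tray turning smoothly. The grip at (305,238) rests against the fingers and the droppers are upright and clear of the gripper. I'll keep pushing.

Call:
servo_tool(commands=[[[1,0.4,6.4,0,0,0,-0.052],[1,0.9,12.9,0,0,0,-0.105],[1,1.7,19.2,0,0,0,-0.157],[1,2.8,25.6,0,0,0,-0.209],[1,4.3,31.8,0,0,0,-0.262]]])

```text
time_s: 9.7
tcp_pos: [0.4855, 0.1213, 0.0501]
ee_rot: [[0.935, -0.356, 0.001], [-0.356, -0.935, 0.001], [0.001, -0.001, -1.0]]
wrist_force: [-0.6, 0.6, 0.5]
gripper_width: 0.006
gripper_force: 0.3
```

Call:
servo_tool(commands=[[[1,0.4,6.4,0,0,0,-0.052],[1,0.9,12.9,0,0,0,-0.105],[1,1.7,19.2,0,0,0,-0.157],[1,2.8,25.6,0,0,0,-0.209],[1,4.3,31.8,0,0,0,-0.262]]])

```text
time_s: 10.2
tcp_pos: [0.4781, 0.0899, 0.05]
ee_rot: [[0.995, -0.102, 0.001], [-0.102, -0.995, 0.001], [0.001, -0.001, -1.0]]
wrist_force: [-0.3, 1.0, 1.3]
gripper_width: 0.005
gripper_force: 0.3
```

Call:
servo_tool(commands=[[[1,0.3,5,0,0,0,-0.04],[1,0.8,10,0,0,0,-0.08],[1,1.5,15,0,0,0,-0.12],[1,2,20,0,0,0,-0.16],[1,2.6,23,0,0,0,-0.19]]])

```text
time_s: 10.7
tcp_pos: [0.4781, 0.0666, 0.0499]
ee_rot: [[0.996, 0.087, 0.001], [0.087, -0.996, 0.0], [0.001, -0.0, -1.0]]
wrist_force: [-0.8, 1.0, 0.8]
gripper_width: 0.008
gripper_force: 0.3
```

Run:
```python
from h import *
where()
t=r.capture("top");s=r.capture("side")
cv2.imwrite("pics/m6.png",np.vstack([cv2.resize(t["pixels"][115:245,170:310],(560,520))[:,:,::-1]]))
s=dict(r.sense())
q=dict(s)
print("up/back");rows([(.135,183,.049),(.14,183,.09),(.145,183,.13),(.15,181,.17),(.15,176,.17)],q)
for b in((170,164,158,152,146),(140,134,128,122,116),(110,104,98,96,94)):
    pp={170:176,140:146,110:116}[b[0]];p,R=tgt(.15,pp,.17);q["tcp_pos"]=p;q["ee_rot"]=R;print(b)
    rows([((.15 if a>98 else .137 if a==98 else .13 if a==96 else .123),a,.17) for a in b],q)
```

```text
t 10.7 rad 0.1213 ang -175.06 z 0.0499 xin -175.01 F [-0.8  1.   0.8] j6 68
up/back
[1, -13.6, -4.6, 0.8, -0.0, -0.0, 0.033]
[1, -18.6, -4.8, -40.2, -0.0, -0.0, 0.033]
[1, -23.6, -5.0, -80.2, -0.0, -0.0, 0.033]
[1, -28.3, -10.4, -120.2, -0.0, -0.0, 0.068]
[1, -26.8, -23.4, -120.2, -0.0, -0.0, 0.155]
(170, 164, 158, 152, 146)
[1, 0.8, -15.7, 0.0, 0.0, 0.0, 0.105]
[1, 3.3, -31.2, 0.0, 0.0, 0.0, 0.209]
[1, 7.3, -46.4, 0.0, 0.0, 0.0, 0.314]
[1, 13.0, -61.0, 0.0, 0.0, 0.0, 0.419]
[1, 20.1, -75.0, 0.0, 0.0, 0.0, 0.524]
(140, 134, 128, 122, 116)
[1, 0.8, -15.7, 0.0, 0.0, 0.0, 0.105]
[1, 3.3, -31.2, 0.0, 0.0, 0.0, 0.209]
[1, 7.3, -46.4, 0.0, 0.0, 0.0, 0.314]
[1, 13.0, -61.0, 0.0, 0.0, 0.0, 0.419]
[1, 20.1, -75.0, 0.0, 0.0, 0.0, 0.524]
(110, 104, 98, 96, 94)
[1, 0.8, -15.7, 0.0, 0.0, 0.0, 0.105]
[1, 3.3, -31.2, 0.0, 0.0, 0.0, 0.209]
[1, 19.7, -42.3, 0.0, 0.0, 0.0, 0.314]
[1, 27.8, -44.5, 0.0, 0.0, 0.0, 0.349]
[1, 36.0, -46.1, 0.0, 0.0, 0.0, 0.384]
```

View pics/m6.png

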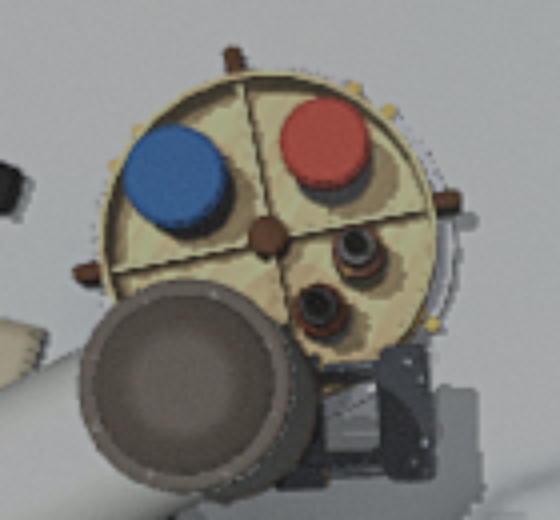

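The top view shows the tray about 84° round. The blue pot is at (175,177), now in the left bay, everything is upright, and the next grip is at (85,272). I'll retract and go back for the second push.

Call:
servo_tool(commands=[[[1,-13,-4.6,0,0,0,0.033],[1,-18,-4.8,-40,0,0,0.033],[1,-23,-5,-80,0,0,0.033],[1,-28,-10,-120,0,0,0.068],[1,-27,-23,-120,0,0,0.155]]])

```text
time_s: 11.3
tcp_pos: [0.4519, 0.0885, 0.1754]
ee_rot: [[0.997, -0.072, 0.011], [-0.072, -0.997, 0.005], [0.011, -0.006, -1.0]]
wrist_force: [1.1, 0.4, 0.3]
gripper_width: 0.005
gripper_force: 0.0
```

Call:
servo_tool(commands=[[[1,0.8,-15.7,0,0,0,0.105],[1,3.3,-31.2,0,0,0,0.209],[1,7.3,-46.4,0,0,0,0.314],[1,13,-61,0,0,0,0.419],[1,20,-75,0,0,0,0.524]]])

```text
time_s: 11.8
tcp_pos: [0.4743, 0.1615, 0.1698]
ee_rot: [[0.827, -0.563, 0.0], [-0.563, -0.827, 0.0], [0.0, -0.0, -1.0]]
wrist_force: [-0.1, -0.3, -0.0]
gripper_width: 0.007
gripper_force: 0.0
```

Call:
servo_tool(commands=[[[1,0.8,-15.7,0,0,0,0.105],[1,3.3,-31.2,0,0,0,0.209],[1,7.3,-46.4,0,0,0,0.314],[1,13,-61,0,0,0,0.419],[1,20,-75,0,0,0,0.524]]])

```text
time_s: 12.3
tcp_pos: [0.5331, 0.2124, 0.1697]
ee_rot: [[0.434, -0.901, 0.0], [-0.901, -0.434, 0.0], [-0.0, -0.0, -1.0]]
wrist_force: [1.2, 0.1, 0.2]
gripper_width: 0.005
gripper_force: 0.0
```

```bash
cat >> h.py <<'E'
def grips():
    t=r.capture("top");im=cv2.GaussianBlur(t["pixels"],(3,3),0).astype(float);A=np.radians(np.arange(0,360,.25));V=[]
    for rad in(.113,.116,.119):
        q=np.array([proj(t,[AX[0]+rad*np.cos(a),AX[1]+rad*np.sin(a),.056]) for a in A],np.float32)
        V.append(cv2.remap(im.astype(np.float32),q[None,:,0],q[None,:,1],cv2.INTER_LINEAR)[0])
    v=np.mean(V,0);m=((v.sum(1)<200)&(v[:,0]-v[:,2]>12)).astype(int)
    on=np.flatnonzero(np.diff(np.r_[0,m])==1);off=np.flatnonzero(np.diff(np.r_[m,0])==-1)
    for a,b in zip(on,off):
        if b-a>8:print("grip",(a+b)/8,"width",(b-a)/4)
E
python3 - <<'E'
from h import *
where();grips();rows([(.15,110,.17),(.15,104,.17),(.145,98,.17),(.137,93,.17),(.124,88,.17)])
E
```

```text
t 12.3 rad 0.1506 ang 115.95 z 0.1697 xin 115.74 F [1.2 0.1 0.2] j6 -12
grip 12.875 width 2.25
grip 103.125 width 3.25
grip 193.625 width 3.75
grip 281.375 width 2.25
[1, 1.4, -13.1, -0.4, -0.002, -0.0, 0.098]
[1, 3.7, -28.6, -0.3, -0.002, -0.0, 0.202]
[1, 12.5, -42.3, -0.3, -0.002, -0.0, 0.307]
[1, 24.2, -51.1, -0.3, -0.002, 0.0, 0.394]
[1, 40.8, -55.9, -0.3, -0.002, 0.0, 0.482]
```

Call:
servo_tool(commands=[[[1,1.4,-13,0,0,0,0.098],[1,3.7,-28.6,0,0,0,0.202],[1,12.5,-42.3,0,0,0,0.307],[1,24.2,-51,0,0,0,0.394],[1,41,-56,0,0,0,0.482]]])

```text
time_s: 12.85
tcp_pos: [0.6014, 0.1999, 0.1694]
ee_rot: [[-0.03, -1.0, -0.0], [-1.0, 0.03, 0.0], [-0.0, 0.0, -1.0]]
wrist_force: [-0.4, -0.5, 0.3]
gripper_width: 0.004
gripper_force: 0.0
```

Call:
servo_tool(commands=[[[1,0,0,20,0,0,0],[1,0,0,50,0,0,0],[1,0,0,80,0,0,0],[1,0,0,105,0,0,0],[1,0,0,118,0,0,0]]])

```text
time_s: 13.35
tcp_pos: [0.5995, 0.1988, 0.0491]
ee_rot: [[-0.028, -1.0, -0.004], [-1.0, 0.028, -0.002], [0.002, 0.004, -1.0]]
wrist_force: [-0.7, -0.3, -0.5]
gripper_width: 0.003
gripper_force: 0.0
```

Run:
```python
from h import *
where();rows([(.122,a,.05) for a in (90,92,94,95,96)])
```

```text
t 13.3 rad 0.1218 ang 89.75 z 0.0491 xin 88.39 F [-0.7 -0.3 -0.5] j6 -35
[1, -0.2, 0.5, -0.9, 0.004, -0.002, -0.028]
[1, -0.0, 4.8, -0.9, 0.004, -0.002, -0.063]
[1, 0.3, 9.0, -0.9, 0.004, -0.002, -0.098]
[1, 0.5, 11.2, -0.8, 0.004, -0.002, -0.115]
[1, 0.8, 13.3, -0.8, 0.004, -0.002, -0.133]
```

Call:
servo_tool(commands=[[[1,0,2,0,0,0,-0.028],[1,0,4.8,0,0,0,-0.063],[1,0.3,9,0,0,0,-0.098],[1,0.5,11.2,0,0,0,-0.115],[1,0.8,13.3,0,0,0,-0.133]]])

```text
time_s: 13.85
tcp_pos: [0.5882, 0.1995, 0.0529]
ee_rot: [[0.107, -0.994, 0.002], [-0.994, -0.107, 0.001], [-0.001, -0.002, -1.0]]
wrist_force: [-0.3, -0.2, 1.1]
gripper_width: 0.006
gripper_force: 0.0
```

Call:
servo_tool(commands=[[[1,0.4,6.4,0,0,0,-0.052],[1,0.9,12.9,0,0,0,-0.105],[1,1.8,19.2,0,0,0,-0.157],[1,2.9,25.6,0,0,0,-0.209],[1,4.4,31.8,0,0,0,-0.262]]])

```text
time_s: 14.35
tcp_pos: [0.5571, 0.1919, 0.0526]
ee_rot: [[0.362, -0.932, 0.002], [-0.932, -0.362, 0.001], [-0.0, -0.003, -1.0]]
wrist_force: [0.3, 1.4, 0.5]
gripper_width: 0.001
gripper_force: 0.3
```

Call:
servo_tool(commands=[[[1,0.4,6.4,0,0,0,-0.052],[1,0.9,12.9,0,0,0,-0.105],[1,1.8,19.2,0,0,0,-0.157],[1,2.9,25.6,0,0,0,-0.209],[1,4.4,31.8,0,0,0,-0.262]]])

```text
time_s: 14.85
tcp_pos: [0.529, 0.1763, 0.0525]
ee_rot: [[0.591, -0.807, 0.002], [-0.807, -0.591, 0.001], [0.0, -0.003, -1.0]]
wrist_force: [0.1, 0.4, 0.4]
gripper_width: 0.007
gripper_force: 0.3
```

Call:
servo_tool(commands=[[[1,0.4,6.4,0,0,0,-0.052],[1,0.9,12.9,0,0,0,-0.105],[1,1.8,19.2,0,0,0,-0.157],[1,2.9,25.6,0,0,0,-0.209],[1,4.4,31.8,0,0,0,-0.262]]])

```text
time_s: 15.35
tcp_pos: [0.5058, 0.1539, 0.0525]
ee_rot: [[0.78, -0.626, 0.002], [-0.626, -0.78, 0.001], [0.001, -0.002, -1.0]]
wrist_force: [-0.0, 0.6, 0.7]
gripper_width: 0.006
gripper_force: 0.3
```

Run:
```python
from h import *
where();grips()
```

```text
t 15.3 rad 0.1208 ang 140.45 z 0.0525 xin 141.23 F [-0.   0.6  0.7] j6 17
grip 58.5 width 2.5
grip 237.5 width 4.0
grip 327.375 width 3.25
```

Call:
servo_tool(commands=[[[1,-0.2,6.4,0,0,0,-0.052],[1,0.2,12.9,0,0,0,-0.105],[1,1,19.2,0,0,0,-0.157],[1,2.2,25.6,0,0,0,-0.209],[1,3.7,31.8,0,0,0,-0.262]]])

```text
time_s: 15.9
tcp_pos: [0.4889, 0.1268, 0.0523]
ee_rot: [[0.915, -0.404, 0.002], [-0.404, -0.915, 0.001], [0.001, -0.002, -1.0]]
wrist_force: [0.5, 0.3, 1.1]
gripper_width: 0.002
gripper_force: 0.3
```

Call:
servo_tool(commands=[[[1,0.4,6.4,0,0,0,-0.052],[1,0.9,12.9,0,0,0,-0.105],[1,1.8,19.2,0,0,0,-0.157],[1,2.9,25.6,0,0,0,-0.209],[1,4.4,31.8,0,0,0,-0.262]]])

```text
time_s: 16.4
tcp_pos: [0.4799, 0.0958, 0.0522]
ee_rot: [[0.988, -0.153, 0.002], [-0.153, -0.988, 0.001], [0.001, -0.001, -1.0]]
wrist_force: [-0.4, 0.1, 0.4]
gripper_width: 0.006
gripper_force: 0.3
```

Call:
servo_tool(commands=[[[1,0.3,6,0,0,0,-0.05],[1,0.8,11,0,0,0,-0.09],[1,1.4,16,0,0,0,-0.13],[1,2,20,0,0,0,-0.165],[1,2.5,23,0,0,0,-0.19]]])

```text
time_s: 16.9
tcp_pos: [0.4787, 0.0726, 0.0521]
ee_rot: [[0.999, 0.035, 0.001], [0.035, -0.999, 0.001], [0.001, -0.001, -1.0]]
wrist_force: [-0.4, 0.3, 0.2]
gripper_width: 0.012
gripper_force: 0.3
```

Run:
```python
from h import *
where();grips()
```

```text
t 16.9 rad 0.1204 ang -177.9 z 0.0521 xin -178.0 F [-0.4  0.3  0.2] j6 64
grip 9.875 width 2.25
grip 100.625 width 3.75
grip 170.5 width 3.5
grip 278.875 width 3.25
```

Call:
servo_tool(commands=[[[1,0,4,0,0,0,-0.035],[1,0.3,8,0,0,0,-0.07],[1,0.6,11,0,0,0,-0.1],[1,0.9,14,0,0,0,-0.125],[1,1,16,0,0,0,-0.135]]])

```text
time_s: 17.45
tcp_pos: [0.4804, 0.0568, 0.052]
ee_rot: [[0.986, 0.168, 0.001], [0.168, -0.986, 0.001], [0.001, -0.0, -1.0]]
wrist_force: [0.2, -0.3, 0.4]
gripper_width: 0.005
gripper_force: 0.3
```

Run:
```python
from h import *
where();grips()
```

```text
t 17.4 rad 0.1203 ang -170.32 z 0.052 xin -170.31 F [ 0.2 -0.3  0.4] j6 74
grip 17.375 width 2.25
grip 108.375 width 3.75
grip 286.5 width 3.5
```

Call:
servo_tool(commands=[[[1,0,0.6,0,0,0,0],[1,0,1.2,0,0,0,0],[1,0,1.2,0,0,0,0],[1,-1,-3,0,0,0,0],[1,-3,-6,0,0,0,0]]])

```text
time_s: 18.0
tcp_pos: [0.4757, 0.0622, 0.0515]
ee_rot: [[0.986, 0.168, -0.0], [0.168, -0.986, -0.0], [-0.0, 0.0, -1.0]]
wrist_force: [1.1, -0.3, -0.4]
gripper_width: 0.006
gripper_force: 0.0
```

Run:
```python
from h import *
where()
s=dict(r.sense())
rows([(.135,185.5,.055),(.14,184,.08),(.15,183,.12),(.165,181,.15),(.185,177,.15)],s)
p,R=tgt(.185,177,.15);s["tcp_pos"]=p;s["ee_rot"]=R;print()
rows([(.2,172,.15),(.21,167,.15),(.22,162,.15),(.22,157,.15),(.22,F,.15)],s)
```

```text
t 18.0 rad 0.1242 ang -173.15 z 0.0515 xin -170.31 F [ 1.1 -0.3 -0.4] j6 73
[1, -10.6, -3.7, -3.5, 0.0, 0.0, 0.073]
[1, -15.3, -7.7, -28.5, 0.0, 0.0, 0.099]
[1, -25.0, -11.3, -68.5, 0.0, 0.0, 0.117]
[1, -39.1, -18.8, -98.5, 0.0, 0.0, 0.152]
[1, -56.5, -34.5, -98.5, 0.0, 0.0, 0.221]

[1, -14.2, -17.4, 0.0, 0.0, 0.0, 0.087]
[1, -21.8, -36.5, 0.0, 0.0, 0.0, 0.175]
[1, -27.5, -56.9, 0.0, 0.0, 0.0, 0.262]
[1, -21.7, -75.2, 0.0, 0.0, 0.0, 0.349]
[1, -16.6, -88.1, 0.0, 0.0, 0.0, 0.412]
```

Call:
servo_tool(commands=[[[1,-10,-2,-3,0,0,0.0],[1,-15,-5,-28,0,0,0.05],[1,-25,-11,-68,0,0,0.117],[1,-39,-19,-98,0,0,0.152],[1,-56.5,-34.5,-98,0,0,0.221]]])

```text
time_s: 18.5
tcp_pos: [0.4159, 0.0876, 0.1535]
ee_rot: [[0.998, -0.054, 0.008], [-0.054, -0.999, 0.004], [0.008, -0.005, -1.0]]
wrist_force: [0.3, 1.2, 0.3]
gripper_width: 0.006
gripper_force: 0.0
```

Call:
servo_tool(commands=[[[1,-14,-17,0,0,0,0.087],[1,-22,-36.5,0,0,0,0.175],[1,-27.5,-57,0,0,0,0.262],[1,-22,-75,0,0,0,0.349],[1,-16.6,-88,0,0,0,0.412]]])

```text
time_s: 19.0
tcp_pos: [0.4014, 0.1759, 0.1498]
ee_rot: [[0.894, -0.449, 0.0], [-0.449, -0.894, 0.0], [-0.0, -0.0, -1.0]]
wrist_force: [-0.6, -0.3, -0.4]
gripper_width: 0.004
gripper_force: 0.0
```

Run:
```python
from h import *
where();grips();rows([(.216,F,.06)])
for n,z in(("top",.084),("wrist",.024)):
    t=r.capture(n);hsv=cv2.cvtColor(t["pixels"],cv2.COLOR_RGB2HSV)
    m=cv2.inRange(hsv,(100,120,50),(125,255,255)) if n=="top" else cv2.inRange(hsv,(18,150,120),(30,255,255))
    k,_,st,ce=cv2.connectedComponentsWithStats(m)
    for i in range(1,k):
        if st[i,4]>25:
            p=ray(t,ce[i],z)[:2]-AX;d=np.hypot(*p)
            if d<.16:print(n,st[i,4],"rad",d.round(4),"ang",np.degrees(np.arctan2(p[1],p[0])).round(2))
```

```text
t 19.0 rad 0.221 ang 153.4 z 0.1498 xin 153.34 F [-0.6 -0.3 -0.4] j6 18
grip 18.0 width 2.5
grip 109.0 width 4.0
grip 198.75 width 4.0
grip 286.75 width 2.5
[1, 4.2, 2.2, 89.9, -0.002, -0.001, -0.001]
top 506 rad 0.0623 ang 156.8
wrist 170 rad 0.104 ang 152.5
wrist 114 rad 0.113 ang 146.12
wrist 121 rad 0.113 ang 159.66
```

Call:
servo_tool(commands=[[[1,0,2,30,0,0,0],[1,0,2,60,0,0,0],[1,0,2,85,0,0,0],[1,0,2,92,0,0,0],[1,0,2,92,0,0,0]]])

```text
time_s: 19.65
tcp_pos: [0.4006, 0.1723, 0.057]
ee_rot: [[0.894, -0.447, -0.002], [-0.447, -0.894, -0.002], [-0.001, 0.003, -1.0]]
wrist_force: [0.4, 0.0, 1.5]
gripper_width: 0.009
gripper_force: 0.0
```

Call:
servo_tool(commands=[[[1,4,0,0,0,0,0],[1,8,0,0,0,0,0],[1,12,0,0,0,0,0],[1,15,0,0,0,0,0],[1,18,0,0,0,0,0]]])

```text
time_s: 20.15
tcp_pos: [0.4179, 0.1655, 0.058]
ee_rot: [[0.894, -0.448, 0.001], [-0.448, -0.894, 0.001], [0.0, -0.001, -1.0]]
wrist_force: [-1.6, 2.1, 2.1]
gripper_width: 0.005
gripper_force: 1.1
```

Call:
servo_tool(commands=[[[1,2.5,0,0,0,0,0],[1,5,0,0,0,0,0],[1,7.5,0,0,0,0,0],[1,10,0,0,0,0,0],[1,12,0,0,0,0,0]]])

```text
time_s: 20.65
tcp_pos: [0.4284, 0.1599, 0.0575]
ee_rot: [[0.894, -0.447, -0.0], [-0.447, -0.894, -0.0], [-0.0, 0.0, -1.0]]
wrist_force: [-1.3, 1.0, 2.3]
gripper_width: 0.003
gripper_force: 1.0
```

Run:
```python
from h import *
where();grips()
```

```text
t 20.6 rad 0.1897 ang 154.08 z 0.0575 xin 153.43 F [-1.3  1.   2.3] j6 23
grip 18.0 width 2.5
grip 109.0 width 4.0
grip 198.625 width 4.25
grip 287.0 width 3.0
```

Call:
servo_tool(commands=[[[1,0.7,0,0,0,0,0],[1,1.4,0,0,0,0,0],[1,2,0,0,0,0,0],[1,2.5,0,0,0,0,0],[1,2.5,0,0,0,0,0]]])

```text
time_s: 21.2
tcp_pos: [0.4301, 0.159, 0.0575]
ee_rot: [[0.894, -0.447, -0.001], [-0.447, -0.894, 0.0], [-0.001, 0.0, -1.0]]
wrist_force: [-3.9, 3.7, 1.2]
gripper_width: 0.007
gripper_force: 2.3
```

Call:
servo_tool(commands=[[[1,0.5,0,0,0,0,0],[1,1,0,0,0,0,0],[1,1.5,0,0,0,0,0],[1,1.5,0,0,0,0,0],[1,1.5,0,0,0,0,0]]])

```text
time_s: 21.7
tcp_pos: [0.4302, 0.1589, 0.0575]
ee_rot: [[0.894, -0.448, -0.002], [-0.448, -0.894, 0.001], [-0.002, 0.0, -1.0]]
wrist_force: [-10.7, 9.4, 4.8]
gripper_width: 0.006
gripper_force: 6.3
```

Run:
```python
from h import *
where()
```

```text
t 21.7 rad 0.1876 ang 154.13 z 0.0575 xin 153.4 F [-10.7   9.4   4.8] j6 23
```

Call:
servo_tool(commands=[[[1,-10,0,0,0,0,0],[1,-25,0,0,0,0,0],[1,-25,0,-40,0,0,0],[1,-25,0,-80,0,0,0],[1,-25,0,-100,0,0,0]]])

```text
time_s: 22.2
tcp_pos: [0.4106, 0.17, 0.1607]
ee_rot: [[0.895, -0.446, 0.005], [-0.446, -0.895, 0.002], [0.003, -0.004, -1.0]]
wrist_force: [0.6, -0.1, -0.0]
gripper_width: -0.001
gripper_force: 0.0
```

Run:
```python
from h import *
where();grips()
# bolt check: thumb's bright/dark outline in the side view along the bolt axis at z=.055 vs home/open positions
f=np.array([np.cos(np.radians(F)),np.sin(np.radians(F))]);s=r.capture("side")
R=np.arange(.150,.206,.003)
q=np.array([proj(s,np.r_[AX+f*a,.058]) for a in R],np.float32)
v=cv2.remap(s["pixels"].astype(np.float32),q[None,:,0],q[None,:,1],1)[0].mean(1);print([(int(a*1000),int(b)) for a,b in zip(R,v)])
t=r.capture("top");m=cv2.inRange(cv2.cvtColor(t["pixels"],cv2.COLOR_RGB2HSV),(100,120,50),(125,255,255))
k,_,st,ce=cv2.connectedComponentsWithStats(m)
for c in ce[1:]:
    p=ray(t,c,.084)[:2];d=np.linalg.norm(p-AX-.058*f)
    if d<.05:print("pot to front spot",d)
```

```text
t 22.2 rad 0.2101 ang 153.73 z 0.1607 xin 153.48 F [ 0.6 -0.1 -0. ] j6 20
grip 108.875 width 3.75
grip 198.75 width 4.0
grip 286.75 width 2.5
[(150, 198), (153, 197), (156, 197), (159, 198), (162, 197), (165, 158), (168, 82), (171, 67), (174, 66), (177, 63), (180, 81), (183, 147), (186, 145), (189, 132), (192, 135), (195, 135), (198, 136), (201, 137), (204, 135)]
pot to front spot 0.005589967021251571
```

```bash
python3 -c "
from station import r
print(r.finish_job())"
```

```text
the job is handed in; nothing more can be done
None
```

The job is handed in, with no verdict shown: the blue-lidded pot is at the front, about 6 mm from the front spot by my camera estimate. The bolt is pushed home against its stop, and I saw no sign of anything else being disturbed.

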